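Find the free cover of a glove maker's storage chest and push it open

ROBOT

A 6-joint arm with a two-finger parallel gripper is mounted at the origin on the work surface. World frame = base frame: x ahead of the robot, y to its left, z up, the work surface at z = 0. Lengths are in m, angles in rad, forces in N, time in s.
With the tool pointing down it reaches from about 0.35 to 0.975 m from the base axis. Payload 4.9 kg.
Tool frame: the origin (TCP) lies at the very end of the fingers, on their centre line; the grasp point (between the pads) lies 19 mm behind it; y points along the fingers, z is the direction in which the jaws open and shut, and the axes are right-handed (so a half turn about y gives the same grasp; the last joint's range is limited). The gripper opens to 85 mm and grips with 20 to 120 N. Pads are 22 mm wide; open, the fingers measure 114 mm over their backs; the gripper's body (76 mm by 85 mm) begins 54 mm behind the grasp point. The pads swing forward as they close: fully open they stand 13 mm farther back than shut.
Start: joints at [1.113, 0.053, 1.613, -0, 1.476, -0.119], TCP at [0.208, 0.589, 0.231] pointing down, gripper open.
Joint ranges: [-3.01, 3.01], [-1.01, 2.22], [0.06, 2.58], [-1.02, 4.17], [0.09, 2.62], [-3.14, 3.14]. Speed limits (rad/s): [2.57, 2.57, 3.14, 3.14, 3.14, 3.14].

INTERFACE

Orientations are given as a rotation vector (axis times angle).
In Python, from station import ctrl gives the robot as it stands.
- The arm moves only by the tool arm_command, never from a script. Its argument "steps" is a list of rows, each a list of 3 entries, a list of its own where there are three numbers: the shift along the tool's x, y, z in m, then the turn, a rotation vector about the tool's x, y, z in degrees, then the opening, from 0 (shut) to 1 (fully open). In form: [[[dx, dy, dz], [ax, ay, az], gripper], ...]. A call has 1 to 5 rows; each row is the pose to reach, as a shift and turn from the pose measured when the call began, along the tool's axes at that moment; what a row does not reach only later rows make up. A row lasts 1/10 s, in which the tool goes at most 50 mm and 8.59 degrees, less where a joint would pass 70% of its speed; a pose out of reach is approached as far as the arm can. A call with a gripper value outside its range is refused whole. The fingers move at their own pace and stop on an object; "force" is the grip in N (left out, the last holds). Time passes only in rows, so rows that repeat a pose let the fingers close. It gives the time, the measured TCP pose, the force and the opening at its end, in the units of the state.
- ctrl.get_obs(): the state, without advancing time (a new reading comes with each control period).
- ctrl.get_image(name): name is "scene" or "side" or "wrist"; returns a dict with "img" (400x640x3 uint8, red, green, blue), "camera_matrix" (3x3 intrinsics, pixels), "world_from_camera" (4x4, takes a point from camera to world coordinates). Camera axes: x right, y up, looking along -z (the intrinsics and any distortion apply to the point x, -y, -z); pixel columns grow to the right and rows downward; lengths in m; the calibration is good to about 2 mm. A picture is of the moment at which its call begins. There is no depth.
- ctrl.finish_job(): hands the job in, once; it reports no verdict.
Trained networks look in a picture, given as the dict that the camera call returned (one of the last four; its "shot" number tells which), for a name from the list of things; names that differ only in an ending like _2 or _b are one class to them, and where a whole thing is asked for, a point or a joint stands for the part that bears it (a point fixed in the world has none). Each returns a list of dicts, best first, with "confidence" (0 to 1); they miss things now and then, are a little off and sometimes report something else, mostly with a low value. They report only what shows in the picture. A call takes as long as a camera call.
- ctrl.boxes_of(picture, name): "position" ([row, column] in pixels, amid what is visible of it).
The state is a dict: "t": time; "q": joint angles; "dq": joint speeds; "effort": joint torques, N m; "tool_pos": TCP position; "tool_rot": TCP orientation; "contact_force": force on the tool from outside, world axes, zero at the start; "wrist_torque": the same for the moment, N m; "opening": finger opening in m.
Only numpy, scipy, OpenCV 4.12 (cv2) and the standard library are available. Lean on these libraries where they do the work, as an engineer would, in place of code of your own. Each camera call takes 0.05 s, during which the arm holds its last target.

TASK

Three of the four compartments of the wooden chest are packed full, so their covers sit solid; the fourth is empty and its cover rocks when its front part (towards the robot) is pressed. With the fingertips, press lightly on one cover after another until you find the one that rocks, then push its front part down until it is fully open, leave it open and take the hand clear. Only touch and push: do not grasp or lift anything, and leave the mallet, spool and tin where they are.

Things in the scene. Friction and masses are not known exactly. Their poses are not given: they have to be found in the camera images.
- chest: Dark wooden chest fixed to the bench, 160 (x) by 444 (y) by 90 mm high. Origin: centre of its underside; x from its front (long side nearer the robot) to its back, y to its left, z up. Four compartments in a row along y, 105 mm apart, each 120 x 89 mm inside, with a light wooden cover flush with the rim. Three are packed to 1.5 mm below the cover, one is empty: which one varies and cannot be seen.
- cover_a (a joint): Tilt of the leftmost cover (seen from the robot), rad: 0 shut, growing as its front goes down into the compartment and its rear rises; stop at 0.75 (fully open). A packed cover gives 1 to 3 mm, staying under 0.05, then is solid. The free one turns against friction of 0.1 N m (2 to 4 N at the press point) and stays where it is left.
- cover_a_press (a point): Where to press the leftmost cover: on its top, 90 mm above the bench while shut, on its middle line, 50 mm in front of its pivot pins (level, along the chest's y, in line with the brass dots on the rim). It moves with the cover. Cover 116 (x) x 85 (y) x 8 mm, 80 mm of it in front of the pins. A fingertip pushed straight down here opens it fully in 30 to 50 mm.
- cover_b (a joint): Tilt of the second from the left cover (seen from the robot), rad: 0 shut, growing as its front goes down into the compartment and its rear rises; stop at 0.75 (fully open). A packed cover gives 1 to 3 mm, staying under 0.05, then is solid. The free one turns against friction of 0.1 N m (2 to 4 N at the press point) and stays where it is left.
- cover_b_press (a point): Where to press the second from the left cover: on its top, 90 mm above the bench while shut, on its middle line, 50 mm in front of its pivot pins (level, along the chest's y, in line with the brass dots on the rim). It moves with the cover. Cover 116 (x) x 85 (y) x 8 mm, 80 mm of it in front of the pins. A fingertip pushed straight down here opens it fully in 30 to 50 mm.
- cover_c (a joint): Tilt of the third from the left cover (seen from the robot), rad: 0 shut, growing as its front goes down into the compartment and its rear rises; stop at 0.75 (fully open). A packed cover gives 1 to 3 mm, staying under 0.05, then is solid. The free one turns against friction of 0.1 N m (2 to 4 N at the press point) and stays where it is left.
- cover_c_press (a point): Where to press the third from the left cover: on its top, 90 mm above the bench while shut, on its middle line, 50 mm in front of its pivot pins (level, along the chest's y, in line with the brass dots on the rim). It moves with the cover. Cover 116 (x) x 85 (y) x 8 mm, 80 mm of it in front of the pins. A fingertip pushed straight down here opens it fully in 30 to 50 mm.
- cover_d (a joint): Tilt of the rightmost cover (seen from the robot), rad: 0 shut, growing as its front goes down into the compartment and its rear rises; stop at 0.75 (fully open). A packed cover gives 1 to 3 mm, staying under 0.05, then is solid. The free one turns against friction of 0.1 N m (2 to 4 N at the press point) and stays where it is left.
- cover_d_press (a point): Where to press the rightmost cover: on its top, 90 mm above the bench while shut, on its middle line, 50 mm in front of its pivot pins (level, along the chest's y, in line with the brass dots on the rim). It moves with the cover. Cover 116 (x) x 85 (y) x 8 mm, 80 mm of it in front of the pins. A fingertip pushed straight down here opens it fully in 30 to 50 mm.
- mallet_center (a point): Bystander: centre of the head of a loose wooden mallet lying on the bench to the right of the chest; head 60 mm in diameter, 85 mm long, handle 150 mm long and 22 mm thick, pointing towards the robot; this point is 30 mm above the bench.
- spool_center (a point): Bystander: centre of a loose wooden spool standing on the bench to the left of the chest, 48 mm in diameter, 60 mm high; this point is 30 mm up.
- tin_center (a point): Bystander: centre of a loose closed metal tin standing on the bench to the left of the chest, 64 mm in diameter, 50 mm high; this point is 25 mm up.

How it is judged:
By the outcome, as a careful person would: the job done as asked, in the order asked, and still so for the second after the job is handed in, with the robot touching nothing.
It also fails if it takes over 45 s, if anything falls off the work surface, if the arm or the gripper's body presses on something with over 40 N, if the wrist force passes 120 N, or if a joint passes its speed limit or range.

## Working session

There is one attempt and no reset: what is moved stays moved. The work goes in short steps, Python scripts to look and compute and a tool call to move; the robot and the scene stay as the last step left them, time stands still between calls to the robot, and variables do not carry over. Pictures are saved under pics/ and viewed, and the job is handed in when it is done.

Besides the shell and the picture viewer there is one more tool, called after "Emit:" as name(argument=value, ...), one argument or row to a line, values as JSON. arm_command: Moves the arm, as the interface text tells. Its arguments: {"type":"object","properties":{"steps":{"type":"array"},"force":{"type":"number"}},"required":["steps"]}

```bash
mkdir -p pics; ls
cat > h.py <<'E'
import numpy as np, cv2
from station import ctrl
def shot(n,f):
    p=ctrl.get_image(n); cv2.imwrite('pics/'+f,p['img'][:,:,::-1]); return p
def ray(p,rc,z):
    K=np.array(p['camera_matrix']);T=np.array(p['world_from_camera'])
    d=np.linalg.inv(K)@np.array([rc[1],rc[0],1.]); d=T[:3,:3]@np.array([d[0],-d[1],-d[2]])
    o=T[:3,3]; return o+d*(z-o[2])/d[2]
def proj(p,X):
    K=np.array(p['camera_matrix']);T=np.linalg.inv(np.array(p['world_from_camera']))
    c=T[:3,:3]@np.array(X)+T[:3,3]; u=K@np.array([c[0],-c[1],-c[2]]); return u[:2]/u[2]
E
python3 - <<'E'
from h import *
np.set_printoptions(precision=4,suppress=True)
o=ctrl.get_obs()
print(o)
for n in ['scene','side']:
    p=shot(n,n+'1.png'); print(n,p.keys())
    for c,z in [('chest',.09),('cover_a',.09),('mallet_center',.03),('spool_center',.03),('tin_center',.025)]:
        for b in ctrl.boxes_of(p,c): print(c,b,ray(p,b['position'],z))
E
```

```text
pics
{'t': 0.0, 'q': array([ 1.113 ,  0.0533,  1.6143, -0.    ,  1.476 , -0.119 ]), 'dq': array([-0.0002,  0.0001,  0.0002, -0.002 , -0.001 , -0.001 ]), 'effort': array([ -0.0022, -39.368 , -37.018 ,  -0.0003,   0.0072,  -0.    ]), 'tool_pos': array([0.2074, 0.5889, 0.2301]), 'tool_rot': array([-1.5563,  0.2664, -0.2655]), 'contact_force': array([ 0.007 , -0.0115,  0.6553]), 'wrist_torque': array([ 0.0015, -0.0414,  0.0172]), 'opening': 0.08560134569007824}
scene dict_keys(['img', 'camera_matrix', 'world_from_camera', 'shot'])
chest {'position': [215.1, 324.3], 'confidence': 0.61} [0.6059 0.0948 0.09  ]
cover_a {'position': [183.3, 309.9], 'confidence': 0.97} [ 0.5409 -0.0336  0.09  ]
cover_a {'position': [201.9, 326.7], 'confidence': 0.65} [0.5647 0.06   0.09  ]
cover_a {'position': [228.2, 343.5], 'confidence': 0.61} [0.6058 0.1625 0.09  ]
cover_a {'position': [214.6, 325.1], 'confidence': 0.6} [0.6031 0.0948 0.09  ]
cover_a {'position': [165.6, 291.5], 'confidence': 0.58} [ 0.5203 -0.1399  0.09  ]
mallet_center {'position': [155.7, 260.1], 'confidence': 0.53} [ 0.5018 -0.3368  0.0
[... 374 characters left out ...]
e': 0.79} [ 0.5488 -0.075   0.09  ]
cover_a {'position': [230.7, 300.6], 'confidence': 0.89} [ 0.5454 -0.0467  0.09  ]
cover_a {'position': [270.9, 285.2], 'confidence': 0.78} [ 0.5102 -0.1451  0.09  ]
cover_a {'position': [193.9, 306.4], 'confidence': 0.62} [0.5636 0.06   0.09  ]
cover_a {'position': [164.8, 317.3], 'confidence': 0.61} [0.5961 0.1564 0.09  ]
mallet_center {'position': [356.4, 279.5], 'confidence': 0.7} [ 0.4937 -0.2928  0.03  ]
spool_center {'position': [136.3, 314.9], 'confidence': 0.81} [0.6023 0.3379 0.03  ]
tin_center {'position': [139.5, 343.1], 'confidence': 0.68} [0.6839 0.3246 0.025 ]
tin_center {'position': [164.3, 318.5], 'confidence': 0.63} [0.6047 0.2252 0.025 ]
```

Run:
```python
import cv2
for n in ['scene','side']:
    im=cv2.imread(f'pics/{n}1.png'); cv2.imwrite(f'pics/{n}1c.png',cv2.resize(im[100:400,200:500],(800,600) if 0 else (600,600),interpolation=cv2.INTER_CUBIC))
```

```text
(no output)
```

View pics/scene1c.png

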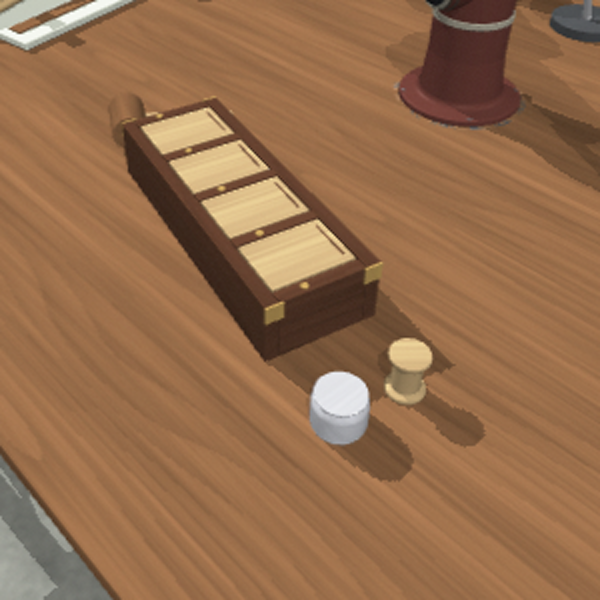

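View pics/side1c.png

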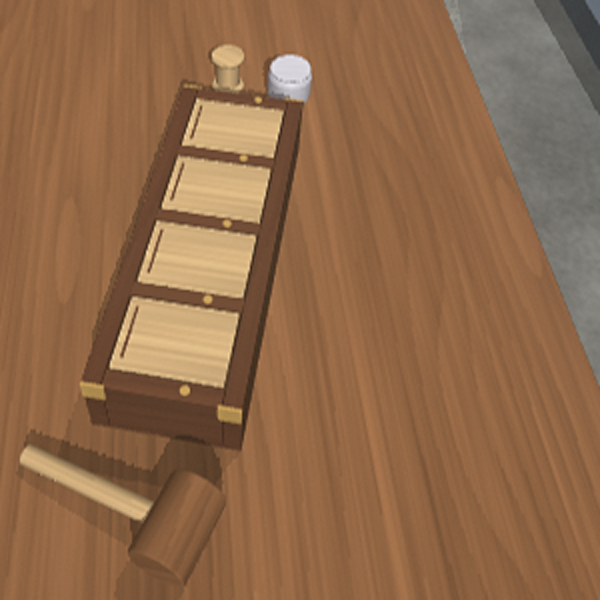

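```bash
cat > m.py <<'E'
from h import *
np.set_printoptions(precision=4,suppress=True)
S={'side':[(258,100),(243,158),(227,224),(207.5,300),(184.5,391)],'scene':[(304.5,286),(259.5,233),(221.5,188),(188,150)]}
P=[]
for n,l in S.items():
    p=ctrl.get_image(n)
    for i,(x,y) in enumerate(l):
        w=ray(p,(100+y/2,200+x/2),.09); P.append((i,w[0],w[1],n)); print(n,i,w)
P2=[(i,x,y) for i,x,y,n in P]
A=np.array(P2); 
s=210-105*A[:,0]
cx=np.polyfit(s/1000,A[:,1],1); cy=np.polyfit(s/1000,A[:,2],1); print(cx,cy,np.hypot(cx[0],cy[0]))
yd=np.array([cx[0],cy[0]]);yd/=np.linalg.norm(yd); xd=np.array([yd[1],-yd[0]])
c=np.array([cx[1],cy[1]])
print('yaw',np.arctan2(-yd[0],yd[1]),'dotcentre',c,'xd',xd)
for k,n in enumerate('abcd'):
    w=c+yd*(.1575-.105*k)-xd*.05; print(n,w, 'r',np.hypot(*w))
o=ctrl.get_obs()
from scipy.spatial.transform import Rotation as R
print(R.from_rotvec(o['tool_rot']).as_matrix())
E
python3 m.py
```

```text
side 0 [0.6304 0.2097 0.09  ]
side 1 [0.6028 0.1063 0.09  ]
side 2 [0.5767 0.004  0.09  ]
side 3 [ 0.5498 -0.0973  0.09  ]
side 4 [ 0.5227 -0.2005  0.09  ]
scene 0 [0.6274 0.2121 0.09  ]
scene 1 [0.5997 0.1082 0.09  ]
scene 2 [0.5721 0.0053 0.09  ]
scene 3 [ 0.5467 -0.0963  0.09  ]
[0.2537 0.575 ] [0.9776 0.0051] 1.0099380668958389
yaw -0.25388388592567424 dotcentre [0.575  0.0051] xd [ 0.9679 -0.2512]
a [0.5662 0.1701] r 0.591184539929062
b [0.5398 0.0685] r 0.5441305773466298
c [ 0.5134 -0.0331] r 0.5144968514539393
d [ 0.4871 -0.1348] r 0.5053572351401107
[[ 0.9431  0.      0.3324]
 [-0.3324  0.0001  0.9431]
 [ 0.     -1.      0.0001]]
```

Emit:
arm_command(
  steps=[
    [[0.08, 0.01, -0.046], [0, -1, 0], 0],
    [[0.16, 0.02, -0.092], [0, -2, 0], 0],
    [[0.24, 0.03, -0.138], [0, -3, 0], 0],
    [[0.32, 0.04, -0.184], [0, -4, 0], 0],
    [[0.4, 0.05, -0.23], [0, -4.9, 0], 0],
  ],
)

```text
t: 1.2
tool_pos: [0.3707, 0.3995, 0.2045]
tool_rot: [-1.561, 0.197, -0.198]
contact_force: [0.9, 0.3, -0.3]
opening: 0.0125
```

```bash
cat > d.py <<'E'
import sys
from h import *
from scipy.spatial.transform import Rotation as R
np.set_printoptions(precision=4,suppress=True)
o=ctrl.get_obs(); M=R.from_rotvec(o['tool_rot']).as_matrix()
print(o['t'],o['tool_pos'],o['contact_force'],o['opening'],'q',o['q'])
yaw=np.arctan2(M[1,0],M[0,0]); print('yaw',yaw,'ay',np.degrees(-(-0.254-yaw)),'down',M[:,1])
T={'a':(.5662,.1701),'b':(.5398,.0685),'c':(.5134,-.0331),'d':(.4871,-.1348)}
for k,v in T.items(): print(k,M.T@(np.array([*v,.10])-o['tool_pos']))
E
python3 d.py
```

```text
1.2 [0.3707 0.3995 0.2045] [ 0.8766  0.2823 -0.2618] 0.012453906413644668 q [ 0.6862 -0.1215  1.8279 -0.      1.4343 -0.6325]
yaw -0.25212141428067886 ay 0.10763503317064956 down [ 0.0007  0.0005 -1.    ]
a [ 0.2465  0.1045 -0.1734]
b [ 0.2463  0.1044 -0.2784]
c [ 0.246   0.1043 -0.3834]
d [ 0.2459  0.1043 -0.4884]
```

Emit:
arm_command(
  steps=[
    [[0.04, 0.01, -0.028], [0, 0.1, 0], 0],
    [[0.08, 0.02, -0.056], [0, 0.1, 0], 0],
    [[0.12, 0.03, -0.084], [0, 0.1, 0], 0],
    [[0.16, 0.045, -0.112], [0, 0.1, 0], 0],
    [[0.2, 0.06, -0.141], [0, 0.1, 0], 0],
  ],
)

```text
t: 1.7
tool_pos: [0.5282, 0.2143, 0.1457]
tool_rot: [-1.56, 0.198, -0.201]
contact_force: [1.8, 0.3, -0.3]
opening: -0.0
```

```bash
python3 d.py
```

```text
1.7 [0.5282 0.2143 0.1457] [ 1.8284  0.2919 -0.2695] -2.5140388243508038e-05 q [ 0.2547 -0.0108  1.8238  0.0005  1.3264 -1.0621]
yaw -0.2541151707620393 ay -0.006598798588158453 down [ 0.002  0.001 -1.   ]
a [ 0.0478  0.0457 -0.0333]
b [ 0.0478  0.0456 -0.1383]
c [ 0.0478  0.0454 -0.2433]
d [ 0.0479  0.0453 -0.3483]
```

Emit:
arm_command(
  steps=[
    [[0.03, 0.015, -0.02], [0, 0, 0], 0],
    [[0.048, 0.03, -0.033], [0, 0, 0], 0],
    [[0.048, 0.04, -0.033], [0, 0, 0], 0],
    [[0.048, 0.045, -0.033], [0, 0, 0], 0],
    [[0.048, 0.045, -0.033], [0, 0, 0], 0],
  ],
)

```text
t: 2.2
tool_pos: [0.5653, 0.1711, 0.0999]
tool_rot: [-1.561, 0.199, -0.199]
contact_force: [0.0, -0.2, 0.3]
opening: -0.0004
```

```bash
python3 d.py
python3 - <<'E'
from h import *
for n in ['side','wrist']:
    p=shot(n,n+'2.png'); 
    print(n,[proj(p,(*v,.09)) for v in [(.5662,.1701),(.5398,.0685)]])
    if n=='side':
        cv2.imwrite('pics/side2c.png',cv2.resize(p['img'][100:300,200:400,::-1],(600,600)))
E
```

```text
2.2 [0.5653 0.1711 0.0999] [ 0.0368 -0.2311  0.3012] -0.0004244923466981495 q [ 0.1675  0.0877  1.8043  0.0011  1.2492 -1.1505]
yaw -0.25316981787911963 ay 0.04756593175366496 down [ 0.0002  0.0011 -1.    ]
a [ 0.0011 -0.0001 -0.0008]
b [ 0.001  -0.0002 -0.1057]
c [ 0.0009 -0.0004 -0.2107]
d [ 0.0009 -0.0005 -0.3158]
side [array([305.14437596, 161.53102391]), array([296.14493855, 191.69158562])]
wrist [array([306.82130379, 255.94066244]), array([109.68179607, 255.75462263])]
```

View pics/side2c.png

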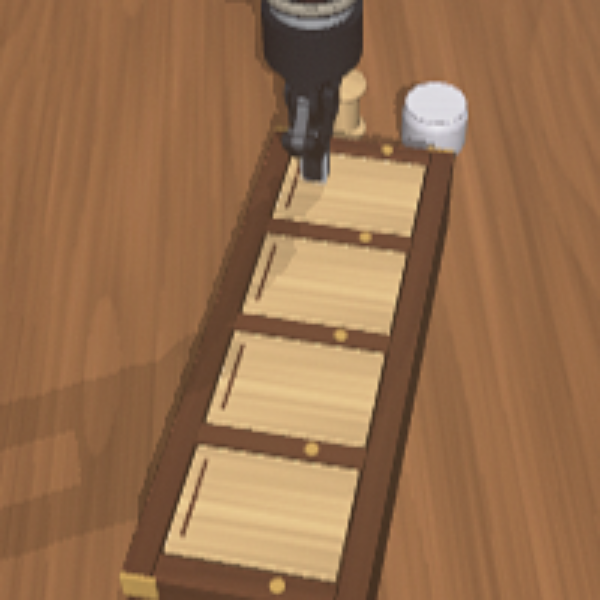

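View pics/wrist2.png

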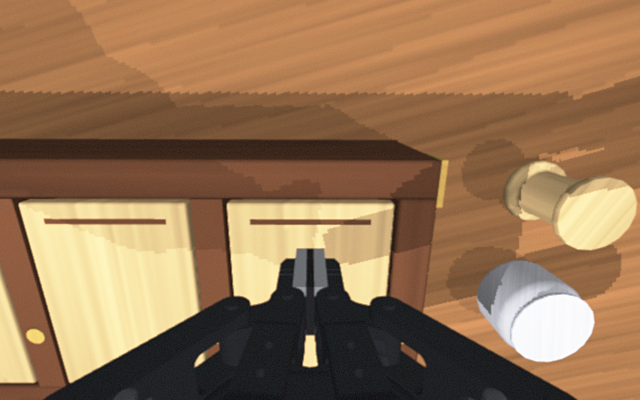

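The closed fingertips are at about (305, 160) in the side picture, over cover a's press point. In the wrist picture they are centred on that cover. Next is a light press.

Emit:
arm_command(
  steps=[
    [[0.001, 0.006, -0.001], [0, 0, 0], 0],
    [[0.001, 0.009, -0.001], [0, 0, 0], 0],
    [[0.001, 0.011, -0.001], [0, 0, 0], 0],
    [[0.001, 0.012, -0.001], [0, 0, 0], 0],
    [[0.001, 0.013, -0.001], [0, 0, 0], 0],
  ],
)

```text
t: 2.8
tool_pos: [0.5667, 0.1706, 0.0891]
tool_rot: [-1.56, 0.197, -0.199]
contact_force: [-4.1, 0.3, 9.0]
opening: -0.0002
```

Emit:
arm_command(
  steps=[
    [[0, 0.002, 0], [0, 0, 0], 0],
    [[0, 0.002, 0], [0, 0, 0], 0],
  ],
)

```text
t: 3.0
tool_pos: [0.5667, 0.1706, 0.0891]
tool_rot: [-1.56, 0.197, -0.199]
contact_force: [-7.1, -0.8, 10.7]
opening: 0.0
```

Cover a is solid: 10.7 N and no further travel at z = 0.089. On to b.

Emit:
arm_command(
  steps=[
    [[0, -0.015, 0], [0, 0, 0], 0],
    [[0, -0.015, -0.025], [0, 0, 0], 0],
    [[0, -0.015, -0.06], [0, 0, 0], 0],
    [[0, -0.012, -0.095], [0, 0, 0], 0],
    [[0, -0.011, -0.105], [0, 0, 0], 0],
  ],
)

```text
t: 3.5
tool_pos: [0.5397, 0.0667, 0.0995]
tool_rot: [-1.561, 0.2, -0.2]
contact_force: [-0.2, -0.3, 0.4]
opening: -0.0003
```

```bash
python3 d.py
```

```text
3.5 [0.5397 0.0667 0.0995] [-0.2055 -0.2867  0.3798] -0.0002752632664774895 q [-0.0144 -0.0208  1.9164  0.0008  1.2456 -1.3306]
yaw -0.2547856485455104 ay -0.045014345838336946 down [ 0.0005  0.0007 -1.    ]
a [-0.0005 -0.0004  0.1068]
b [-0.0004 -0.0005  0.0018]
c [-0.0004 -0.0006 -0.1032]
d [-0.0002 -0.0007 -0.2082]
```

Emit:
arm_command(
  steps=[
    [[0, 0.006, 0.002], [0, 0, 0], 0],
    [[0, 0.009, 0.002], [0, 0, 0], 0],
    [[0, 0.011, 0.002], [0, 0, 0], 0],
    [[0, 0.012, 0.002], [0, 0, 0], 0],
    [[0, 0.013, 0.002], [0, 0, 0], 0],
  ],
)

```text
t: 4.0
tool_pos: [0.5403, 0.0692, 0.089]
tool_rot: [-1.563, 0.2, -0.197]
contact_force: [-11.9, -2.7, 20.0]
opening: 0.0003
```

Emit:
arm_command(
  steps=[
    [[0, 0.002, 0], [0, 0, 0], 0],
    [[0, 0.002, 0], [0, 0, 0], 0],
  ],
)

```text
t: 4.2
tool_pos: [0.5405, 0.0694, 0.089]
tool_rot: [-1.566, 0.199, -0.194]
contact_force: [-8.2, -3.8, 12.9]
opening: -0.0
```

Cover b is solid too, at 13 to 20 N. On to c.

Emit:
arm_command(
  steps=[
    [[0, -0.015, 0], [0, 0, 0], 0],
    [[0, -0.015, -0.025], [0, 0, 0], 0],
    [[0, -0.015, -0.06], [0, 0, 0], 0],
    [[0, -0.012, -0.095], [0, 0, 0], 0],
    [[0, -0.011, -0.105], [0, 0, 0], 0],
  ],
)

```text
t: 4.7
tool_pos: [0.5142, -0.0333, 0.1001]
tool_rot: [-1.566, 0.2, -0.195]
contact_force: [0.3, 0.2, 0.1]
opening: 0.0001
```

```bash
python3 d.py
```

```text
4.7 [ 0.5142 -0.0333  0.1001] [0.3339 0.181  0.133 ] 8.462022183592035e-05 q [-0.2068 -0.0884  1.98   -0.0046  1.253  -1.5247]
yaw -0.2515625520993262 ay 0.13965547749163112 down [-0.0038 -0.0036 -1.    ]
a [-0.0003 -0.0008  0.21  ]
b [-0.0006 -0.0004  0.105 ]
c [-0.0009  0.0001  0.    ]
d [-0.001   0.0006 -0.105 ]
```

Emit:
arm_command(
  steps=[
    [[0, 0.006, 0], [0, 0, 0], 0],
    [[0, 0.009, 0], [0, 0, 0], 0],
    [[0, 0.011, 0], [0, 0, 0], 0],
    [[0, 0.012, 0], [0, 0, 0], 0],
    [[0, 0.013, 0], [0, 0, 0], 0],
  ],
)

```text
t: 5.2
tool_pos: [0.5142, -0.0322, 0.089]
tool_rot: [-1.566, 0.201, -0.191]
contact_force: [-10.1, 0.5, 18.2]
opening: 0.0
```

Emit:
arm_command(
  steps=[
    [[0, 0.002, 0], [0, 0, 0], 0],
    [[0, 0.002, 0], [0, 0, 0], 0],
  ],
)

```text
t: 5.4
tool_pos: [0.5142, -0.0321, 0.089]
tool_rot: [-1.569, 0.2, -0.188]
contact_force: [-9.6, -4.3, 12.9]
opening: -0.0001
```

Cover c is solid as well. On to d.

Emit:
arm_command(
  steps=[
    [[0, -0.015, 0], [0, 0, 0], 0],
    [[0, -0.015, -0.025], [0, 0, 0], 0],
    [[0, -0.015, -0.06], [0, 0, 0], 0],
    [[0, -0.012, -0.095], [0, 0, 0], 0],
    [[0, -0.011, -0.105], [0, 0, 0], 0],
  ],
)

```text
t: 5.9
tool_pos: [0.4885, -0.1349, 0.1007]
tool_rot: [-1.569, 0.201, -0.189]
contact_force: [-0.1, 1.6, 0.2]
opening: -0.0002
```

```bash
python3 d.py
```

```text
5.9 [ 0.4885 -0.1349  0.1007] [-0.1403  1.5668  0.1536] -0.0001681753330431972 q [-0.4113 -0.1083  1.9974 -0.0097  1.2579 -1.7309]
yaw -0.24824462403267597 ay 0.32975875243869074 down [-0.0086 -0.0063 -0.9999]
a [ 0.0004 -0.0019  0.3148]
b [-0.0003 -0.0011  0.2098]
c [-0.0009 -0.0002  0.1048]
d [-0.0014  0.0007 -0.0002]
```

Emit:
arm_command(
  steps=[
    [[-0.001, 0.006, 0], [0, 0, 0], 0],
    [[-0.001, 0.009, 0], [0, 0, 0], 0],
    [[-0.001, 0.011, 0], [0, 0, 0], 0],
    [[-0.001, 0.012, 0], [0, 0, 0], 0],
    [[-0.001, 0.013, 0], [0, 0, 0], 0],
  ],
)

```text
t: 6.4
tool_pos: [0.4876, -0.1338, 0.0876]
tool_rot: [-1.569, 0.201, -0.188]
contact_force: [-1.1, 0.8, 2.0]
opening: -0.0003
```

Emit:
arm_command(
  steps=[
    [[0, 0.002, 0], [0, 0, 0], 0],
    [[0, 0.002, 0], [0, 0, 0], 0],
  ],
)

```text
t: 6.6
tool_pos: [0.4877, -0.1337, 0.0855]
tool_rot: [-1.569, 0.2, -0.188]
contact_force: [-0.4, 0.0, 1.0]
opening: -0.0002
```

Cover d gives way at 1 to 2 N, so this is the free one. I'll push it down.

Emit:
arm_command(
  steps=[
    [[0, 0.005, 0], [0, 0, 0], 0],
    [[0, 0.01, 0], [0, 0, 0], 0],
    [[0, 0.015, 0], [0, 0, 0], 0],
    [[0, 0.02, 0], [0, 0, 0], 0],
    [[0, 0.024, 0], [0, 0, 0], 0],
  ],
)

```text
t: 7.1
tool_pos: [0.4874, -0.1339, 0.061]
tool_rot: [-1.569, 0.2, -0.188]
contact_force: [1.0, -0.3, 2.9]
opening: 0.0001
```

Emit:
arm_command(
  steps=[
    [[0, 0.003, 0], [0, 0, 0], 0],
    [[0, 0.006, 0], [0, 0, 0], 0],
    [[0, 0.008, 0], [0, 0, 0], 0],
    [[0, 0.01, 0], [0, 0, 0], 0],
  ],
)

```text
t: 7.5
tool_pos: [0.4873, -0.1339, 0.0531]
tool_rot: [-1.569, 0.202, -0.186]
contact_force: [-11.9, 5.0, 26.4]
opening: 0.0001
```

The stop was reached 37 mm down, which fits the tip's rear corner at 39·tan 0.75 = 36 mm. I'll withdraw and look.

Emit:
arm_command(
  steps=[
    [[0, 0.001, 0], [0, 0, 0], 0],
    [[-0.002, -0.02, 0], [0, 0, 0], 0],
    [[-0.004, -0.06, 0], [0, 0, 0], 0],
    [[-0.01, -0.1, 0], [0, 0, 0], 0],
    [[-0.03, -0.14, 0], [0, 0, 0], 0],
  ],
)

```text
t: 8.0
tool_pos: [0.4596, -0.1258, 0.1943]
tool_rot: [-1.568, 0.202, -0.185]
contact_force: [-0.6, -0.9, 1.2]
opening: -0.0001
```

```bash
python3 d.py
python3 - <<'E'
from h import *
p=shot('side','side3.png'); cv2.imwrite('pics/side3c.png',cv2.resize(p['img'][100:400,200:500,::-1],(600,600)))
p=shot('scene','scene3.png'); cv2.imwrite('pics/scene3c.png',cv2.resize(p['img'][100:300,200:400,::-1],(600,600)))
E
```

```text
8.0 [ 0.4596 -0.1258  0.1943] [-0.6249 -0.9479  1.1916] -0.00011696833851506073 q [-0.4182 -0.2826  1.9829 -0.0091  1.45   -1.7414]
yaw -0.2464714255726036 ay 0.43135554043993446 down [-0.0116 -0.0047 -0.9999]
a [0.0321 0.0917 0.3137]
b [0.0313 0.0925 0.2087]
c [0.0305 0.0933 0.1037]
d [ 0.0298  0.0941 -0.0013]
```

View pics/side3c.png

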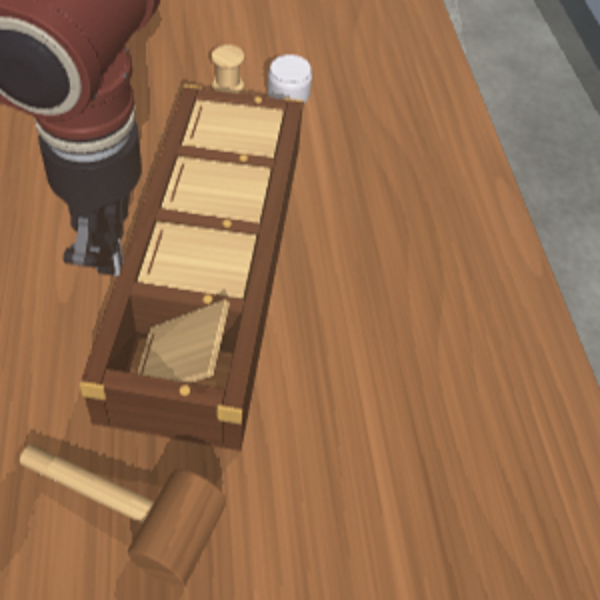

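View pics/scene3c.png

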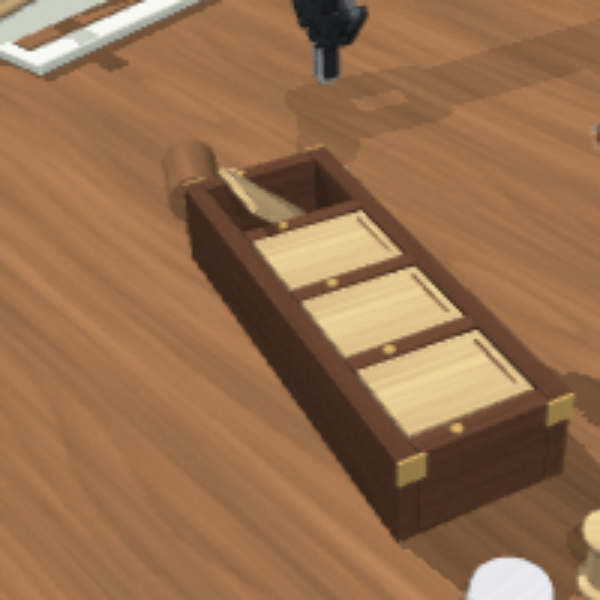

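Cover d stands open, with its rear edge raised at crop (226,301) to (210,378) in the side view. The hand is clear and the mallet, spool and tin look unmoved. Next I check the tilt against the geometry.

Run:
```python
from h import *
np.set_printoptions(precision=1,suppress=True)
p=ctrl.get_image('side')
xd=np.array([.9679,-.2512]);yd=np.array([.2512,.9679]);c=np.array([.575,.0051])-.1575*yd
im=p['img'][:,:,::-1].copy()
for pz in (.09,.082):
  for th in (.55,.65,.75):
    r=[]
    for a,b in((.036,.0425),(.036,-.0425),(-.08,.0425),(-.08,-.0425)):
        h=.09-pz
        w=c+xd*(a*np.cos(th)-h*np.sin(-th)*-1)+yd*b; z=pz+a*np.sin(th)+h*np.cos(th)
        r.append((proj(p,(*w,z))-[200,100])*2)
    print(pz,th,*r)
cv2.imwrite('pics/side4.png',cv2.resize(im[225:310,230:330],(800,680))[:600])
```

```text
0.09 0.55 [233.5 301.7] [217.1 375.3] [143.7 318.9] [122.4 388.7]
0.09 0.65 [231.6 299.8] [215.  373.4] [148.2 322.9] [127.3 392.6]
0.09 0.75 [229.3 297.9] [212.5 371.6] [153.2 326.7] [132.7 396.2]
0.082 0.55 [229.5 301.7] [212.8 375.2] [140.1 318.9] [118.5 388.6]
0.082 0.65 [226.9 299.9] [210.  373.4] [144. 323.] [122.9 392.5]
0.082 0.75 [224.1 298.2] [206.9 371.7] [148.5 326.9] [127.7 396.3]
```

View pics/side4.png

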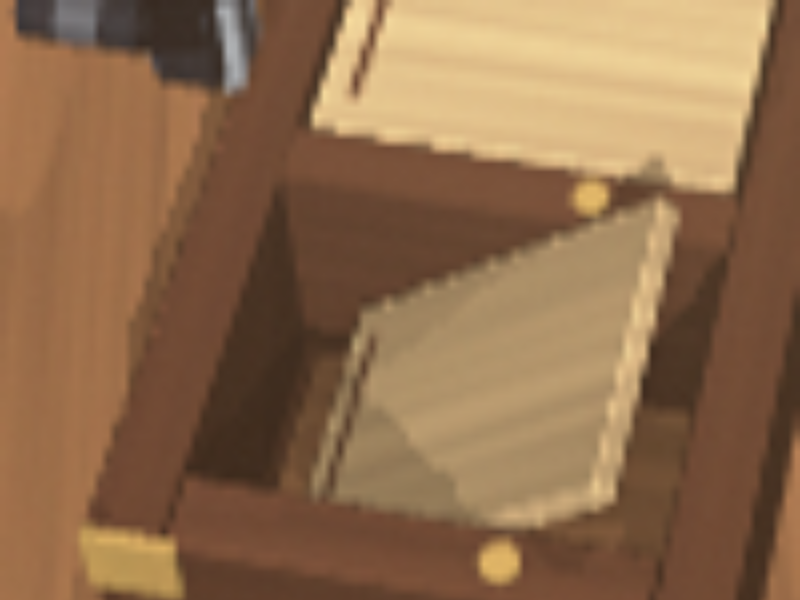

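The visible corners match a tilt of 0.75: front-left measured (152.5, 328), rear-left (224.5, 300), rear-right (207.5, 372.5). I'm handing in.

Run:
```python
from h import *
a=cv2.imread('pics/side1.png').astype(int);b=cv2.imread('pics/side3.png').astype(int)
d=abs(a-b).max(2)
print('mallet',d[315:395,205:315].max(),'spool/tin',d[120:150,302:358].max())
o=ctrl.get_obs();print(o['t'],o['contact_force'],abs(o['dq']).max())
print(ctrl.finish_job())
```

```text
mallet 21 spool/tin 22
8.15 [-0.13046811 -0.78767999 -0.69177391] 0.05636012387756204
the job is handed in; nothing more can be done
None
```

The empty compartment is the rightmost one, under cover d. I pushed that cover fully open, left it open, and handed the job in at about 8.2 s of the 45 s allowed.

- **Finding it:** I pressed each cover lightly with the closed fingertips, from left to right. Covers a, b and c stopped solid about 1 mm down, at 11 to 20 N. Cover d gave way at 1 to 2 N.
- **Opening it:** I pushed the front of cover d down about 37 mm, until it reached its stop at 26 N. I then lifted the hand straight up and slightly back; it ended about 0.1 m above the rim.

**Last checks:**
- In the side view, cover d's corners are within a few pixels of those expected at a tilt of 0.75 (fully open). The picture cannot separate 0.75 from a slightly smaller angle, so the stop felt at 26 N is the stronger evidence.
- The before-and-after side pictures show no change around the mallet, spool and tin beyond small brightness differences.
- The contact force was near zero when I handed in. No check failed.

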